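# Pack the leak-test kit crate

### The arm

A 6-joint arm with a two-finger parallel gripper is mounted at the origin on a cart in front of the work surface, level with it; the furniture and walls round the work are solid. World frame = base frame: x ahead of the robot, y to its left, z up, the work surface at z = 0. Lengths are in mm, angles in rad, forces in N, time in s.
With the tool pointing down it reaches from about 300 to 775 mm from the base axis. Payload 14.6 kg.
Tool frame: the origin (TCP) lies at the very end of the fingers, on their centre line; the grasp point (between the pads) lies 19 mm behind it; z points along the fingers, y is the line along which they close (so a half turn about z gives the same grasp; the last joint's range is limited). The gripper opens to 94 mm and grips with 3 to 60 N. Pads are 16 mm wide; open, the fingers measure 119 mm over their backs; the gripper's body (75 mm by 177 mm) begins 78 mm behind the grasp point.
Start: joints at [1.101, 0.3, 1.521, -0, 1.321, -0.067], TCP at [215.594, 505.973, 205.446] pointing down, gripper open.
Joint ranges: [-3.03, 3.03], [-0.79, 2.21], [0.23, 2.52], [-1.04, 4.18], [0, 3.07], [-2.55, 2.55]. Speed limits (rad/s): [2.22, 2.22, 2.57, 3.14, 3.14, 3.14].

### API

Orientations are given as [roll, pitch, yaw] about the fixed x, y, z axes, in that order (R = Rz(yaw) Ry(pitch) Rx(roll)).
In Python, from cell import manip, eyes, ticket gives the robot as it stands. The module is installed in compiled form; this text tells all that it offers.
- The arm moves only by the tool arm_command, never from a script. Its argument "plan" is a list of rows, each a list of 5 numbers: the opening, from -1 (shut) to 1 (fully open), then the shift along the tool's x, y, z in m, then the turn about the tool's z in rad. In form: [[jaw, dx, dy, dz, roll], ...]. A call has 1 to 20 rows; each row shifts and turns the commanded pose from where the row before left it, along the tool's axes as they then stand; what a row does not reach is not made up. A row lasts 1/8 s, in which the tool goes at most 62.5 mm and 10.7 degrees, less where a joint would pass 70% of its speed; a pose out of reach is approached as far as the arm can. A call is refused whole if a number of a shift passes 0.0625 or a number of a turn 0.188, either way. A call with a gripper value outside its range is refused whole. The fingers move at their own pace and stop on an object; "newtons" is the grip in N (left out, the last holds). Time passes only in rows, so rows that do not move let the fingers close. It gives the time, the measured TCP pose, the force, the opening and the grip force at its end, in the units of the state.
- manip.read_state(): the state, without advancing time (a new reading comes with each control period).
- eyes.camera(name): name is "scene" or "top"; returns a dict with "img" (480x640x3 uint8, blue, green, red), "z_map" (480x640 float32, mm along the optical axis (not along the pixel's ray), 0 where there is no reading), "fx", "fy", "cx", "cy" (pixels), "eye" and "orientation" of the camera in the world. Camera axes: x right, y down, z forward; pixel columns grow to the right and rows downward; lengths in mm; the calibration is good to about 2 mm. A picture is of the moment at which its call begins.
- ticket.sign_off(): hands the job in; it is judged then, once.
The state is a dict: "clock": time; "joints": joint angles; "qd": joint speeds; "effort": joint torques, N m; "eef_pos": TCP position; "eef_rot": TCP orientation; "wrist_force": force on the tool from outside, world axes, zero at the start; "moment": the same for the moment, N m; "finger_gap": finger opening in mm; "finger_force": force on a finger pad.
Only numpy, scipy, OpenCV 4.12 (cv2) and the standard library are available. Lean on these libraries where they do the work, as an engineer would, in place of code of your own. Each camera call takes 0.05 s, during which the arm holds its last target. There are 200 camera calls.

### The job

Finish packing the shallow plywood kit crate: stand the aluminium nest cylinder and the small clear jar of seals upright on its floor, one in each of its two empty cells (either way round). Set them down gently rather than dropping them in, and let go.

Things in the scene. Friction and masses are not known exactly. Their poses are not given: they have to be found in the camera images.
- nest_cylinder: plain aluminium cylinder with a brown pad on top, 47 mm in diameter, 51 mm high, 0.15 to 0.31 kg, standing loose on the table. Origin on the underside, 7 mm off the axis: the axis is at y = +7 mm in its frame, z up. A small brass port sticks out of the side towards -y, to 30 mm from the origin: grip across x, from above, at 48 mm above the underside or lower.
- seal_jar: small clear round jar with red seals inside and a clear lid, 35 mm in diameter, 48 mm high, 0.03 kg, standing upright and loose on the table. Grip the round body, at 38 mm above the underside or lower, in any direction. Origin at the centre of the underside, z up.
- empty_cell_1 (a point): centre of the floor (5 mm above the table) of one empty cell of the kit crate: a plywood tray 185 mm square, fixed, turned by any angle, with four cells of 85 x 85 mm inside, 90 mm apart. Walls and dividers are 5 mm thick, tops 22 mm above the table. x and y run along the walls, z up.
- empty_cell_2 (a point): centre of the floor of the other empty cell, diagonally opposite the first; same size, height and axes. The remaining two cells are taken: a red pot with a grey lid, 39 mm in diameter, its top 37 mm above the table, and a white tape roll lying flat, 53 mm in diameter, its top 19 mm above the table.
There are look-alikes about, which are no part of the job. What is shaped like the nest_cylinder but blue or orange is not meant.

How it is judged (in metres and radians):
At the end, for the whole second after the job is handed in: The nest cylinder and the jar stand at rest, upright within 10 degrees, on the crate floor (underside within 6 mm of it), one in each of the two cells that were empty (origin within 37 mm of the cell's centre, which is anywhere inside the cell's walls) (((horizontal distance between nest_cylinder and empty_cell_1 below 0.037 m and horizontal distance between seal_jar and empty_cell_2 below 0.037 m) or (horizontal distance between nest_cylinder and empty_cell_2 below 0.037 m and horizontal distance between seal_jar and empty_cell_1 below 0.037 m)) and height (world z) of each of nest_cylinder, seal_jar below 0.011 m and angle between each of nest_cylinder, seal_jar's own z axis and vertical below 0.17 rad and linear speed of each of nest_cylinder, seal_jar below 0.02 m/s); the robot touches nothing.
It fails at once if the nest cylinder falls free, let go with its underside more than 30 mm above the table (height (world z) of nest_cylinder above 0.03 m and contact force between nest_cylinder and anything else below 0.001 N).
It fails at once if the jar falls free, let go with its underside more than 30 mm above the table (height (world z) of seal_jar above 0.03 m and contact force between seal_jar and anything else below 0.001 N).
It also fails if it takes over 51 s, if anything falls off the work surface, if the arm or the gripper's body presses on something with over 40 N, if the wrist force passes 120 N, or if a joint passes its speed limit or range.

## Working session

There is one attempt and no reset: what is moved stays moved. The work goes in short steps, Python scripts to look and compute and a tool call to move; the robot and the scene stay as the last step left them, time stands still between calls to the robot, and variables do not carry over. Pictures are saved under pics/ and viewed, at most 10 in all, crops included, and the job is handed in when it is done.

Besides the shell and the picture viewer there is one more tool, called after "Request:" by a JSON object that holds its "op" and its "data". arm_command: Moves the arm, as the interface text tells. Its arguments: {"type":"object","properties":{"plan":{"type":"array"},"newtons":{"type":"number"}},"required":["plan"]}

```bash
mkdir -p pics; cat > h.py <<'E'
import numpy as np,cv2
from cell import manip,eyes,ticket
from scipy.spatial.transform import Rotation as R
def rot(o):
    o=np.array(o,float)
    return o if o.shape==(3,3) else (R.from_quat(o).as_matrix() if o.size==4 else R.from_euler('xyz',o).as_matrix())
def ray(c,u,v,z):
    d=rot(c['orientation'])@np.array([(u-c['cx'])/c['fx'],(v-c['cy'])/c['fy'],1]); e=np.array(c['eye'])
    return e+d*(z-e[2])/d[2]
def cloud(c):
    v,u=np.mgrid[:480,:640]; Z=c['z_map']
    P=np.stack([(u-c['cx'])/c['fx']*Z,(v-c['cy'])/c['fy']*Z,Z],-1)
    return P@rot(c['orientation']).T+np.array(c['eye'])
E
python3 - <<'E'
from h import *
for n in('top','scene'):
    c=eyes.camera(n); cv2.imwrite(f'pics/{n}.png',c['img']); print(n,c['eye'],c['orientation'],c['fx'],c['cx'],c['cy'])
print(manip.read_state())
E
```

```text
top [ 472.09273223   19.63566613 1071.64382842] [-3.06903623  0.00780028 -1.55935336] 500.1058349629989 307.36619371862207 234.06264519048005
scene [ 196.68075098 -595.29257155  639.83277751] [-2.26317613 -0.00632755 -0.50702851] 523.7814394467287 323.895798749725 238.92571766368292
{'clock': 0.1, 'joints': array([ 1.10140381e+00,  3.00408530e-01,  1.52149350e+00,  1.34804832e-05,
        1.32071475e+00, -6.65917095e-02]), 'qd': array([-0.00016614, -0.0004123 , -0.00306814, -0.00127159, -0.00011599,
        0.00052916]), 'effort': array([ 1.27718191e-03, -5.32638788e+01, -3.53290486e+01,  7.09348032e-02,
        2.35231215e-02, -9.59493877e-05]), 'eef_pos': array([215.48948537, 505.7789583 , 204.95770485]), 'eef_rot': array([-3.14057166e+00, -8.11767661e-05,  2.73878846e+00]), 'wrist_force': array([0.15694459, 0.00715882, 0.23798219]), 'moment': array([ 0.01855442, -0.0260256 , -0.01365797]), 'finger_force': 0.0, 'finger_gap': 93.75376762689221}
```

View pics/top.png

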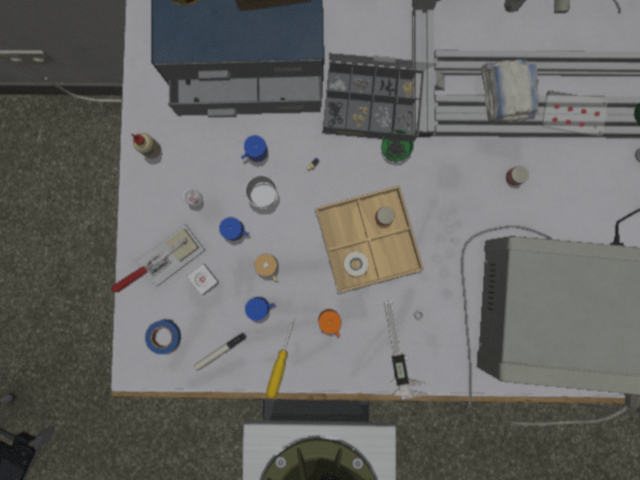

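View pics/scene.png

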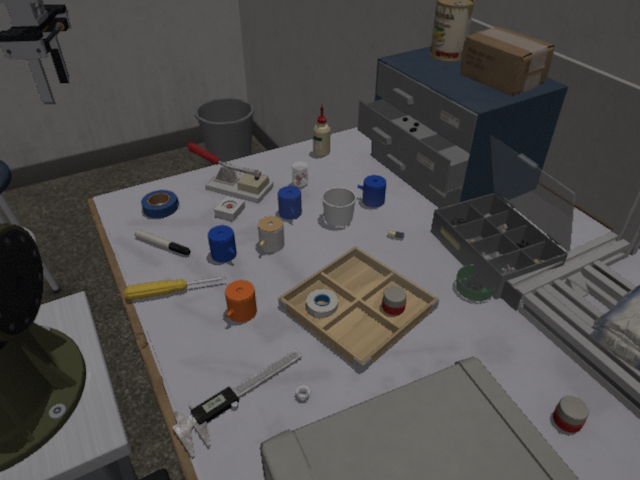

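```bash
python3 - <<'E'
from h import *
t=eyes.camera('top');s=eyes.camera('scene')
def cr(c,u,v,r=28): return cv2.resize(c['img'][v-r:v+r,u-r:u+r],(380,280) if 0 else (290,290),interpolation=cv2.INTER_CUBIC)
cv2.imwrite('pics/crop.png',np.vstack([np.hstack([cr(t,266,265),cr(t,193,199)]),np.hstack([cr(s,271,234),cr(s,299,174)])]))
P=cloud(t)
for n,(u,v) in dict(cyl=(266,265),jar=(193,199)).items():
    print(n,ray(t,u,v,50).round(1)); q=P[v-4:v+5,u-4:u+5,2]; print(q.mean().round(1), t['img'][v,u])
hsv=cv2.cvtColor(t['img'],cv2.COLOR_BGR2HSV)
m=cv2.inRange(hsv,(10,45,90),(28,190,255)); m[:180]=0;m[300:]=0;m[:,:310]=0;m[:,430:]=0
m=cv2.morphologyEx(m,cv2.MORPH_OPEN,np.ones((3,3)))
c=max(cv2.findContours(m,0,2)[0],key=cv2.contourArea)
hull=cv2.convexHull(c)[:,0]
w=np.array([ray(t,u,v,22)[:2] for u,v in hull],np.float32)
r=cv2.minAreaRect(w);print(r);
a=np.radians(r[2]);ctr=np.array(r[0])
for i in range(4):
    b=a+np.pi/4+i*np.pi/2;p=ctr+45*2**.5*np.array([np.cos(b),np.sin(b)]);print('cell',p.round(1))
print('pot',ray(t,385,215,37)[:2],'tape',ray(t,355,264,19)[:2],'walltop',P[212:228,330:342,2].max())
# cylinder pad
m=cv2.inRange(hsv,(8,60,80),(25,255,255)); n,l,st,ce=cv2.connectedComponentsWithStats(m[245:290,245:290])
print(st,ce+245)
print(*[(n,ray(s,*p)[:2].round(1)) for n,p in dict(cyl=(271,225,51),jar=(299,167,48)).items()])
E
```

```text
cyl [482.  112.1  50. ]
50.7 [159 158 158]
jar [616.2 265.2  50. ]
59.6 [113 112 130]
((540.5745239257812, -100.2642822265625), (185.10606384277344, 184.54043579101562), 15.720884323120117)
cell [571.7 -44.8]
cell [485.1 -69.1]
cell [ 509.5 -155.8]
cell [ 596.1 -131.4]
pot [ 588.66056314 -132.26697642] tape [486.57138252 -72.01611966] walltop 1071.6438284151563
[[   0    0   45   45 1642]
 [  10    9   22   25  383]] [[267.3136419  267.40133983]
 [265.65535248 265.27937337]]
('cyl', array([479.6, 104.3])) ('jar', array([616.1, 260.8]))
```

View pics/crop.png

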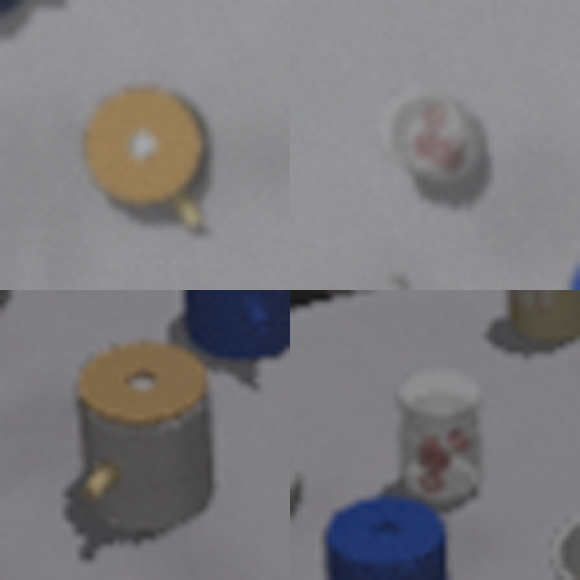

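```bash
python3 - <<'E'
from h import *
t=eyes.camera('top');s=eyes.camera('scene')
A=lambda c,u,v,z:ray(c,u,v,z)[:2].round(1)
c1=A(t,265.3,264.8,51);c2=A(s,270.1,223.3,51);print('cyl',c1,c2)
print('jar',A(t,190.6,196.6,48),A(s,299.5,165.4,48))
for z in (22,30,36):
    d=A(t,275.2,279.4,z)-c1; print(z,d,np.hypot(*d),np.arctan2(d[1],d[0]))
# scene port tip crop (90,490-290)->
for z in (22,30,36):
    d=A(s,243+95/290*56-.5,206+195/290*56-.5,z)-c2; print(z,d,np.hypot(*d),np.arctan2(d[1],d[0]))
# seals: red centroid
hsv=cv2.cvtColor(t['img'],cv2.COLOR_BGR2HSV);P=cloud(t)
R0=P[185:215,178:210];k=(R0[...,2]>25)&(R0[...,2]<80);print('jar cloud',R0[k].mean(0),np.percentile(R0[k],[5,95],axis=0).round(0))
R0=P[248:285,248:285];k=(R0[...,2]>44)&(R0[...,2]<80);print('cyl cloud',R0[k].mean(0),np.percentile(R0[k],[1,99],axis=0).round(0))
p=manip.read_state();print(p['eef_rot'],rot(p['eef_rot']).round(3))
E
```

```text
cyl [482.4 113.5] [480.2 109.6]
jar [621.4 270.7] [620. 266.]
22 [-29.9 -18.6] 35.21320774936584 -2.585100499486356
30 [-29.8 -19.2] 35.4496826502015 -2.5692382249541943
36 [-29.7 -19.6] 35.58440669731616 -2.5582665553115422
22 [-25.4 -10.9] 27.640007235889044 -2.736225807958024
30 [-28.8 -19.9] 35.00642798115798 -2.5369513321058634
36 [-31.3 -26.7] 41.14097713958676 -2.4353391689943225
jar cloud [621.69976342 270.35778154  45.91048741] [[607. 257.  31.]
 [636. 286.  51.]]
cyl cloud [481.97061174 113.31834584  51.46279254] [[460.  92.  46.]
 [504. 135.  56.]]
[-3.14122909e+00 -3.67931165e-05  2.73882433e+00] [[-0.92   0.392 -0.   ]
 [ 0.392  0.92  -0.   ]
 [ 0.    -0.    -1.   ]]
```

Request:
{"op": "arm_command", "data": {"plan": [[1, -0.033, -0.0215, 0.0055, 0], [1, -0.033, -0.0215, 0.0055, 0], [1, -0.033, -0.0215, 0.0055, 0], [1, -0.033, -0.0215, 0.0055, 0], [1, -0.033, -0.0215, 0.0055, 0], [1, -0.033, -0.0215, 0.0055, 0], [1, -0.033, -0.0215, 0.0055, 0], [1, -0.033, -0.0215, 0.0055, 0], [1, -0.033, -0.0215, 0.0055, 0], [1, -0.033, -0.0215, 0.0055, 0], [1, -0.033, -0.0215, 0.0055, 0], [1, -0.033, -0.0215, 0.0055, 0], [1, 0, 0, 0, -0.164], [1, 0, 0, 0, -0.164], [1, 0, 0, 0, -0.164], [1, 0, 0, 0, -0.164], [1, 0, 0, 0, -0.164], [1, 0, 0, 0, -0.164]], "newtons": 15}}

```text
clock: 2.55
eef_pos: [478.7, 113.4, 139.4]
eef_rot: [3.142, -0.0, -2.555]
wrist_force: [-0.9, 0.1, -0.7]
finger_gap: 93.9
finger_force: 0.0
```

```bash
cat > go.py <<'E'
from h import *
import sys
def go(x,y,z,yy=None):
    s=manip.read_state();r=rot(s['eef_rot']);d=r.T@(np.array([x,y,z])-s['eef_pos'])
    a=np.arctan2(r[1,1],r[0,1]); print('t',s['clock'].__round__(2) if 1 else 0,'pos',s['eef_pos'].round(1),'yaw_y',round(a,3),'gap',round(s['finger_gap'],1),'F',s['wrist_force'].round(1))
    print('tool shift mm',d.round(1)); 
    if yy is not None: e=-(yy-a); print('turn',round((e+np.pi/2)%np.pi-np.pi/2,3))
if __name__=='__main__': go(*map(float,sys.argv[1:]))
E
python3 go.py 481.5 112 24 2.15
python3 - <<'E'
from h import *
s=eyes.camera('scene');cv2.imwrite('pics/a.png',cv2.resize(s['img'][100:300,160:400],(720,600)))
E
```

```text
t 2.55 pos [478.7 113.4 139.4] yaw_y 2.157 gap 93.9 F [-0.9  0.1 -0.7]
tool shift mm [ -1.5  -2.7 115.4]
turn 0.007
```

View pics/a.png

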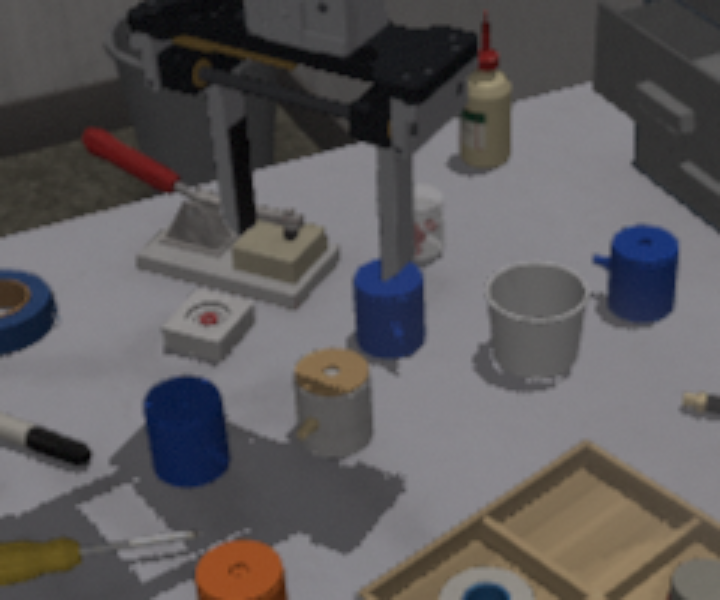

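Request:
{"op": "arm_command", "data": {"plan": [[1, -0.0015, -0.0027, 0, 0], [1, 0, 0, 0.02, 0], [1, 0, 0, 0.025, 0], [1, 0, 0, 0.025, 0], [1, 0, 0, 0.02, 0], [1, 0, 0, 0.015, 0], [1, 0, 0, 0.01, 0], [1, 0, 0, 0, 0], [1, 0, 0, 0, 0], [-1, 0, 0, 0, 0], [-1, 0, 0, 0, 0], [-1, 0, 0, 0, 0], [-1, 0, 0, 0, 0], [-1, 0, 0, 0, 0], [-1, 0, 0, 0, 0], [-1, 0, 0, 0, 0], [-1, 0, 0, 0, 0]], "newtons": 20}}

```text
clock: 4.72
eef_pos: [481.5, 112.0, 24.5]
eef_rot: [3.142, 0.0, -2.56]
wrist_force: [-0.7, 1.3, 0.6]
finger_gap: 47.1
finger_force: 20.0
```

```bash
python3 go.py 571.7 -46 130 1.845
```

```text
t 4.72 pos [481.5 112.   24.5] yaw_y 2.152 gap 47.1 F [-0.7  1.3  0.6]
tool shift mm [  11.3 -181.6 -105.5]
turn 0.307
```

Request:
{"op": "arm_command", "data": {"plan": [[-1, 0, 0, -0.01, 0], [-1, 0, 0, -0.02, 0], [-1, 0, 0, -0.025, 0], [-1, 0, 0, -0.025, 0], [-1, 0, 0, -0.02, 0], [-1, 0, 0, -0.005, 0], [-1, 0.001, -0.02, 0, 0], [-1, 0.001, -0.033, 0, 0], [-1, 0.001, -0.033, 0, 0], [-1, 0.001, -0.033, 0, 0], [-1, 0.001, -0.033, 0, 0], [-1, 0.001, -0.02, 0, 0], [-1, 0, -0.01, 0, 0], [-1, 0, 0, 0, 0], [-1, 0, 0, 0, 0]]}}

```text
clock: 6.6
eef_pos: [576.1, -42.8, 129.4]
eef_rot: [3.141, -0.0, -2.56]
wrist_force: [-0.2, 0.0, -2.7]
finger_gap: 46.6
finger_force: 20.0
```

```bash
python3 go.py 576 -43.5 31
python3 - <<'E'
from h import *
s=eyes.camera('scene');cv2.imwrite('pics/b.png',cv2.resize(s['img'][100:380,220:480],(557,600)))
E
```

```text
t 6.6 pos [576.1 -42.8 129.4] yaw_y 2.153 gap 46.6 F [-0.2  0.  -2.7]
tool shift mm [ 0.5 -0.6 98.4]
```

View pics/b.png

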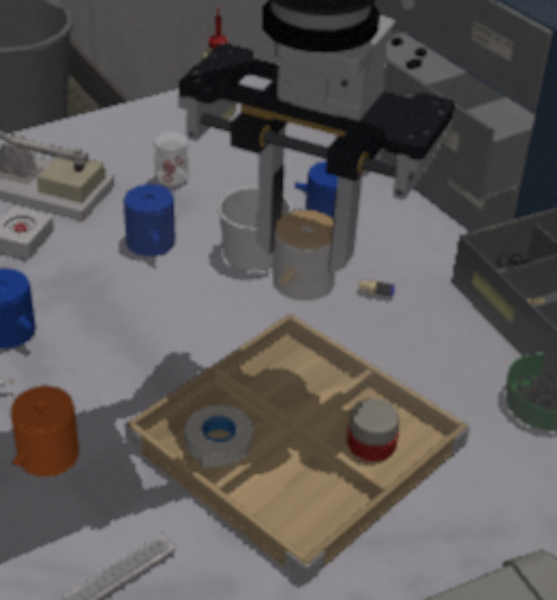

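Request:
{"op": "arm_command", "data": {"plan": [[-1, 0.0005, -0.0005, 0.015, 0], [-1, 0, 0, 0.025, 0], [-1, 0, 0, 0.02, 0], [-1, 0, 0, 0.015, 0], [-1, 0, 0, 0.01, 0], [-1, 0, 0, 0.006, 0], [-1, 0, 0, 0.004, 0], [-1, 0, 0, 0.002, 0], [-1, 0, 0, 0.0015, 0], [-1, 0, 0, 0, 0], [-1, 0, 0, 0, 0]]}}

```text
clock: 8.02
eef_pos: [576.4, -44.2, 31.1]
eef_rot: [-3.141, 0.0, -2.56]
wrist_force: [0.1, 0.7, -3.0]
finger_gap: 46.8
finger_force: 20.0
```

```bash
python3 go.py 576 -43.5 29.7
python3 - <<'E'
from h import *
t=eyes.camera('top');s=eyes.camera('scene');cv2.imwrite('pics/c.png',np.hstack([cv2.resize(t['img'][170:310,300:440],(390,390)),cv2.resize(s['img'][230:370,270:410],(390,390))]))
E
```

```text
t 8.03 pos [576.4 -44.2  31.1] yaw_y 2.152 gap 46.8 F [ 0.1  0.7 -3. ]
tool shift mm [-0.   0.8  1.4]
```

View pics/c.png

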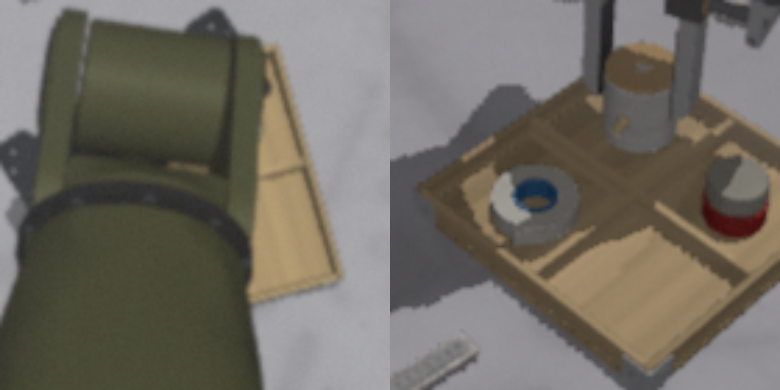

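Request:
{"op": "arm_command", "data": {"plan": [[-1, 0, 0, 0.0008, 0], [-1, 0, 0, 0.0007, 0], [-1, 0, 0, 0, 0], [-1, 0, 0, 0, 0]]}}

```text
clock: 8.62
eef_pos: [576.3, -44.1, 29.5]
eef_rot: [-3.142, 0.0, -2.56]
wrist_force: [0.3, 0.4, -1.7]
finger_gap: 46.7
finger_force: 20.0
```

Request:
{"op": "arm_command", "data": {"plan": [[0.1, 0, 0, 0.0003, 0], [0.2, 0, 0, 0, 0], [0.3, 0, 0, 0, 0], [0.3, 0, 0, 0, 0], [0.3, 0, 0, 0, 0], [0.3, 0, 0, -0.005, 0], [0.3, 0, 0, -0.015, 0], [0.3, 0, 0, -0.02, 0], [0.5, 0, 0, -0.025, 0], [1, 0, 0, -0.025, 0], [1, 0, 0, -0.01, 0], [1, 0, 0, 0, 0], [1, 0, 0, 0, 0]]}}

```text
clock: 10.25
eef_pos: [575.9, -44.1, 128.3]
eef_rot: [3.141, -0.001, -2.56]
wrist_force: [0.7, 0.4, -0.5]
finger_gap: 94.1
finger_force: 0.0
```

```bash
python3 go.py 621 268.5 130 2.15
python3 - <<'E'
from h import *
s=eyes.camera('scene');cv2.imwrite('pics/d.png',cv2.resize(s['img'][140:370,260:490],(590,590)))
E
```

```text
t 10.25 pos [575.9 -44.1 128.3] yaw_y 2.152 gap 94.1 F [ 0.7  0.4 -0.5]
tool shift mm [-209.4  236.5   -1.8]
turn 0.002
```

View pics/d.png

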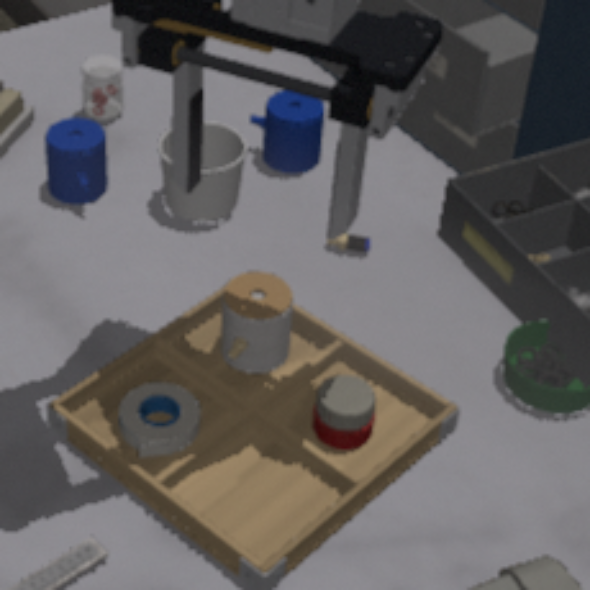

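Request:
{"op": "arm_command", "data": {"plan": [[1, -0.011, 0.0125, 0, 0], [1, -0.022, 0.025, 0, 0], [1, -0.025, 0.028, 0, 0], [1, -0.025, 0.028, 0, 0], [1, -0.025, 0.028, 0, 0], [1, -0.025, 0.028, 0, 0], [1, -0.025, 0.028, 0, 0], [1, -0.025, 0.028, 0, 0], [1, -0.016, 0.019, 0, 0], [1, -0.0104, 0.012, 0, 0], [1, 0, 0, 0, 0], [1, 0, 0, 0, 0]]}}

```text
clock: 11.8
eef_pos: [621.4, 267.8, 129.0]
eef_rot: [-3.142, -0.0, -2.561]
wrist_force: [0.3, 0.7, 1.0]
finger_gap: 93.9
finger_force: 0.0
```

```bash
python3 go.py 621 268.5 17.5
python3 - <<'E'
from h import *
t=eyes.camera('top');h=cv2.cvtColor(t['img'],cv2.COLOR_BGR2HSV)
m=cv2.inRange(h,(10,45,60),(28,255,255));P=cloud(t)
k=(P[...,2]>48)&(P[...,2]<62);k[:180]=0;k[300:]=0;k[:,:310]=0;k[:,:430]&=True;k[:,430:]=0
q=P[k];print(len(q),np.median(q,0),q.min(0),q.max(0))
E
```

```text
t 11.8 pos [621.4 267.8 129. ] yaw_y 2.151 gap 93.9 F [0.3 0.7 1. ]
tool shift mm [-1.000e-01  8.000e-01  1.115e+02]
411 [577.35552033 -43.79196522  56.55013046] [555.06204862 -66.9280814   48.48615549] [600.12776066 -21.41937583  61.15843366]
```

Request:
{"op": "arm_command", "data": {"plan": [[1, -0.0009, 0.0014, 0.01, 0], [1, 0, 0, 0.025, 0], [1, 0, 0, 0.025, 0], [1, 0, 0, 0.02, 0], [1, 0, 0, 0.015, 0], [1, 0, 0, 0.01, 0], [1, 0, 0, 0.0065, 0], [1, 0, 0, 0, 0], [1, 0, 0, 0, 0], [-0.05, 0, 0, 0, 0], [-0.15, 0, 0, 0, 0], [-0.2, 0, 0, 0, 0], [-0.3, 0, 0, 0, 0], [-1, 0, 0, 0, 0], [-1, 0, 0, 0, 0], [-1, 0, 0, 0, 0], [-1, 0, 0, 0, 0], [-1, 0, 0, 0, 0]], "newtons": 8}}

```text
clock: 14.1
eef_pos: [621.4, 270.1, 17.6]
eef_rot: [3.142, -0.0, -2.56]
wrist_force: [0.2, -0.1, -0.4]
finger_gap: 33.6
finger_force: 8.0
```

```bash
python3 go.py 509.5 -155.8 130 1.845
```

```text
t 14.1 pos [621.4 270.1  17.6] yaw_y 2.152 gap 33.6 F [ 0.2 -0.1 -0.4]
tool shift mm [ 327.4 -294.6 -112.4]
turn 0.307
```

Request:
{"op": "arm_command", "data": {"plan": [[-1, 0, 0, -0.008, 0], [-1, 0, 0, -0.016, 0], [-1, 0, 0, -0.025, 0], [-1, 0, 0, -0.025, 0], [-1, 0, 0, -0.02, 0.0], [-1, 0, 0, -0.012, 0.0], [-1, 0, 0, -0.006, 0.1], [-1, 0, 0, 0, 0.107], [-1, 0, 0, 0, 0.1], [-1, 0, 0, 0, 0]]}}

```text
clock: 15.35
eef_pos: [621.3, 270.1, 129.5]
eef_rot: [-3.142, -0.001, -2.867]
wrist_force: [-0.1, -0.3, -0.9]
finger_gap: 33.0
finger_force: 8.0
```

```bash
python3 go.py 509.5 -155.8 130 1.845
python3 - <<'E'
from h import *
s=eyes.camera('scene');cv2.imwrite('pics/e.png',cv2.resize(s['img'][40:240,200:400],(500,500)))
E
```

```text
t 15.35 pos [621.3 270.1 129.5] yaw_y 1.846 gap 33.0 F [-0.1 -0.3 -0.9]
tool shift mm [ 223.2 -379.6   -0.4]
turn 0.001
```

View pics/e.png

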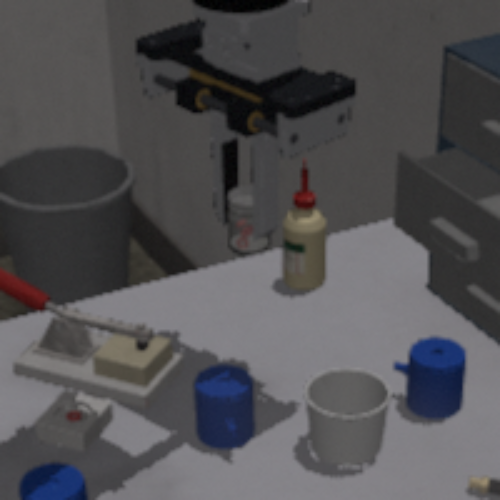

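The jar hangs upright between the fingers (crop about 245,220). Moving it to the other cell.

Request:
{"op": "arm_command", "data": {"plan": [[-1, 0.008, -0.0136, 0, 0], [-1, 0.016, -0.0272, 0, 0], [-1, 0.02, -0.034, 0, 0], [-1, 0.02, -0.034, 0, 0], [-1, 0.02, -0.034, 0, 0], [-1, 0.02, -0.034, 0, 0], [-1, 0.02, -0.034, 0, 0], [-1, 0.02, -0.034, 0, 0], [-1, 0.02, -0.034, 0, 0], [-1, 0.02, -0.034, 0, 0], [-1, 0.02, -0.034, 0, 0], [-1, 0.012, -0.0204, 0, 0], [-1, 0.007, -0.0124, 0, 0], [-1, 0, 0, 0, 0], [-1, 0, 0, 0, 0]]}}

```text
clock: 17.27
eef_pos: [509.6, -155.0, 129.6]
eef_rot: [3.141, 0.0, -2.867]
wrist_force: [-0.5, 1.0, 0.2]
finger_gap: 33.2
finger_force: 8.0
```

```bash
python3 go.py 509.5 -155.8 24
```

```text
t 17.27 pos [ 509.6 -155.   129.6] yaw_y 1.846 gap 33.2 F [-0.5  1.   0.2]
tool shift mm [  0.3  -0.7 105.6]
```

Down to about 1.5 mm above the floor.

Request:
{"op": "arm_command", "data": {"plan": [[-1, 0, -0.0007, 0.015, 0], [-1, 0, 0, 0.025, 0], [-1, 0, 0, 0.025, 0], [-1, 0, 0, 0.018, 0], [-1, 0, 0, 0.01, 0], [-1, 0, 0, 0.006, 0], [-1, 0, 0, 0.004, 0], [-1, 0, 0, 0.0025, 0], [-1, 0, 0, 0, 0], [-1, 0, 0, 0, 0]]}}

```text
clock: 18.52
eef_pos: [509.9, -156.4, 24.4]
eef_rot: [-3.141, 0.0, -2.867]
wrist_force: [0.6, 0.4, -0.7]
finger_gap: 33.6
finger_force: 8.0
```

```bash
python3 go.py 509.5 -155.8 22.6
python3 - <<'E'
from h import *
s=eyes.camera('scene');cv2.imwrite('pics/f.png',cv2.resize(s['img'][230:380,270:440],(680,600)))
E
```

```text
t 18.52 pos [ 509.9 -156.4   24.4] yaw_y 1.845 gap 33.6 F [ 0.6  0.4 -0.7]
tool shift mm [0.2 0.7 1.8]
```

View pics/f.png

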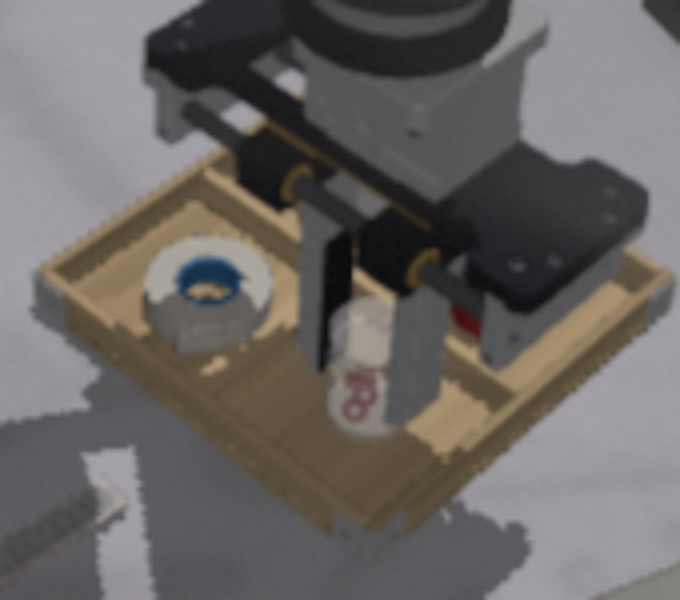

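Request:
{"op": "arm_command", "data": {"plan": [[-1, 0, 0, 0.001, 0], [-1, 0, 0, 0.0008, 0], [-1, 0, 0, 0, 0], [-1, 0, 0, 0, 0], [-0.15, 0, 0, 0, 0], [-0.05, 0, 0, 0, 0], [0.02, 0, 0, 0, 0], [0.02, 0, 0, 0, 0], [0.02, 0, 0, 0, 0], [0.02, 0, 0, -0.005, 0], [0.02, 0, 0, -0.015, 0], [0.02, 0, 0, -0.025, 0], [0.02, 0, 0, -0.03, 0], [0.02, 0, 0, -0.03, 0], [0.02, 0, 0, -0.03, 0], [0.02, 0, 0, 0, 0], [0.02, 0, 0, 0, 0]]}}

```text
clock: 20.7
eef_pos: [509.4, -156.2, 157.1]
eef_rot: [3.141, -0.0, -2.867]
wrist_force: [0.7, 0.6, 0.1]
finger_gap: 48.1
finger_force: 0.0
```

```bash
python3 go.py 509.5 -155.8 140
python3 - <<'E'
from h import *
s=eyes.camera('scene');cv2.imwrite('pics/g.png',cv2.resize(s['img'][210:380,270:450],(635,600)))
E
```

```text
t 20.7 pos [ 509.4 -156.2  157.1] yaw_y 1.845 gap 48.1 F [0.7 0.6 0.1]
tool shift mm [-0.2  0.4 17.1]
```

View pics/g.png

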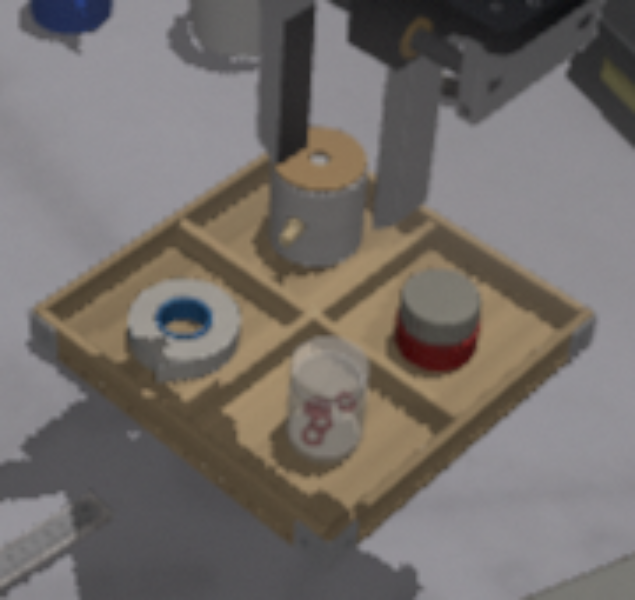

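Both stand upright, centred in their cells (jar at crop 327,400; cylinder at 317,200), and the gripper is clear of them.

```bash
python3 -c "
from cell import ticket
print(ticket.sign_off())"
```

```text
the job is handed in; nothing more can be done
None
```

The nest cylinder and the seal jar both stand upright on the crate floor, one in each of the two empty cells; the gripper was clear of both when I handed in at about 21 s, and no verdict came back.

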